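Counter-hold the pivot bolt of a bench magnifier lamp

TASK

A colleague across the bench is about to tighten the loose arm pivot of the magnifier lamp and has hung a spanner on its nut, but the bolt creeps round with it. Lift the loose cover off the lamp's housing and lay it flat on the black mat, then reach down into the gap behind the bracket, grasp the hexagonal bolt head and hold it from turning, finishing while you still hold it. Keep off the spanner and leave the other things on the bench where they are.

Things in the scene. Friction and masses are not known exactly. Their poses are not given: they have to be found in the camera images.
- lamp_base: Fixed foot of the magnifier lamp; origin on the bench under it, z up, x away from the robot at yaw 0. Sizes in mm in this frame: foot plate x -115..96, y +-95, 20 high; light-grey housing x -110..18, y +-80, top at 123; dark bracket plate x 62..68, y +-45, top at 123. The bolt runs along x at y 0, height 105, through the bracket: head in the gap, nut and spanner on the far side.
- gap (a point): Centre of the mouth of the gap between housing and bracket, at x 40, y 0, height 123 mm in lamp_base's frame. The gap is 44 mm wide (x 18..62), 103 mm deep, open at the top once the cover is off and open at both sides (y).
- pin (a point): Tip of one of the two fixed pins on the housing top, 8 mm in diameter, 8 mm tall, at x -8, y 55 (the other at y -55), tip height 131 mm in lamp_base's frame.
- lamp_head (a point): Top centre of the round magnifier head, 190 mm across, 42 high, resting on the bench at x 83, y 445 mm in lamp_base's frame. Two arm tubes lead to it, sloping down, from the aluminium pivot boss (34 across, x 68..97, round the bolt). All fixed.
- cover: Loose cream metal cover plate, 100 (x) by 150 (y) by 4 mm, about 0.2 kg, lying over the gap on housing and bracket. Origin: centre of its underside; at the start at x 25, y 0, height 123 mm in lamp_base's frame, axes alike. Two 12 mm holes (x -33, y +-55) sit loosely over the pins; raised straight up by 10 mm it is clear of them.
- cover_grip (a point): Centre of the black bar handle on the cover, 28 mm above the cover's underside. The bar is 12 wide (x), 70 long (y) and 12 high (z); 18 mm are free between bar and plate.
- bolt_head: Hexagonal yellow-metal head of the bolt, 19 mm across flats, 8 mm thick, hidden in the gap. Origin: its centre, at x 50, y 0, height 105 mm in lamp_base's frame; its x axis is the bolt axis, parallel to lamp_base's x. A black collar 17 mm across fills the 8 mm from head to bracket. At joint bolt = 0 (and every 1.047 rad on) two flats stand upright, facing +-y.
- bolt (a joint): Turn of the bolt about its axis, with head, nut and spanner, rad: 0 when the spanner lies level towards lamp_base's -y, positive as its free end sinks (right-handed about +x). Starts between -0.3 and 0.05. The spanner's weight (about 0.06 N m) turns it slowly, about 0.014 rad/s, against a stiff damping bush until it is held; it does not reach its stop in the time given.
- spanner: Steel spanner hanging on the nut beyond the bracket, 140 mm long, 10 thick (x), rigid with the bolt; origin at the nut, at x 105, y 0, height 105 mm in lamp_base's frame; it points along its own -y. Not to be touched.
- mat: Fixed black rubber mat on the bench, 240 (x) by 220 (y) by 4 mm thick, origin at the centre of its underside; its far strip (x above 85 mm) is taken by the scalpel, the rest is free.
- scalpel: Bystander: scalpel, 150 mm long along y, 11 wide, 7 high, lying on the mat at x 95 mm.
- dish: Bystander: white porcelain plate with blue rim and centre, 190 mm across, 26 high.
- sherd_a: Bystander: blue-and-white sherd, about 60 mm, 6 thick.
- sherd_b: Bystander: blue-and-white sherd, about 50 mm, 6 thick.
- spirit_lamp: Bystander: glass spirit lamp, 76 mm across, 104 high.
- adhesive: Bystander: white bottle with red cap, 52 mm across, 115 high.
- tape_roll: Bystander: roll of tape lying flat, 92 mm across, 24 high.
- brush_jar: Bystander: blue jar, 72 mm across, with brushes up to 190 high.
There are look-alikes about, which are no part of the job. Several things have the shape of the cover; the one meant has the colours described above.

How it is judged:
By the outcome, as a careful person would: the job done as asked, in the order asked, and still so for the second after the job is handed in, while the arm keeps its last pose, push and grip.
It also fails if it takes over 51 s, if anything falls off the work surface, if the arm or the gripper's body presses on something with over 40 N, if the wrist force passes 120 N, or if a joint passes its speed limit or range.

ROBOT

A 6-joint arm with a two-finger parallel gripper is mounted at the origin on the work surface. World frame = base frame: x ahead of the robot, y to its left, z up, the work surface at z = 0. Lengths are in m, angles in rad, forces in N, time in s.
With the tool pointing down it reaches from about 0.4 to 0.825 m from the base axis. Payload 7 kg.
Tool frame: the origin (TCP) lies at the very end of the fingers, on their centre line; the grasp point (between the pads) lies 19 mm behind it; y points along the fingers, x is the direction in which the jaws open and shut, and the axes are right-handed (so a half turn about y gives the same grasp; the last joint's range is limited). The gripper opens to 88 mm and grips with 3 to 60 N. Pads are 19 mm wide; open, the fingers measure 130 mm over their backs; the gripper's body (78 mm by 193 mm) begins 47 mm behind the grasp point.
Start: joints at [-0.945, 0.359, 0.012, 0, -1.224, -0.288], TCP at [0.224, -0.637, 0.227] pointing down, gripper open.
Joint ranges: [-3.07, 3.07], [-1.43, 2.12], [-1.02, 1.25], [-3.03, 1.67], [-3.05, -0], [-3.03, 3.03]. Speed limits (rad/s): [2.39, 2.39, 3.01, 3.14, 3.14, 3.14].

INTERFACE

Orientations are given as a rotation vector (axis times angle).
In Python, from workcell import ctrl, optics gives the robot as it stands.
- The arm moves only by the shell command python3 -m creep 'ROWS' [FORCE]. ROWS is JSON, a list of rows, each an object with "grip": the gripper command: -1 is shut, 1 is fully open, values between are in proportion; "delta_pos": the shift along the tool's x, y, z in m, a list of three; "yaw": the turn about the tool's y in rad. In form: [{"grip": grip, "delta_pos": [dx, dy, dz], "yaw": yaw}, ...]. A call has exactly 10 rows; each row shifts and turns the commanded pose from where the row before left it, along the tool's axes as they then stand; what a row does not reach is not made up. A row lasts 1/8 s, in which the tool goes at most 62.5 mm and 10.7 degrees, less where a joint would pass 70% of its speed; a pose out of reach is approached as far as the arm can. A call with a gripper value outside its range is refused whole. The fingers move at their own pace and stop on an object; FORCE is the grip in N (left out, the last holds). Time passes only in rows, so rows that do not move let the fingers close, or fill a call up. It gives the time, the measured TCP pose, the force and the opening at its end, in the units of the state.
- ctrl.get_obs(): the state, without advancing time (a new reading comes with each control period).
- optics.camera(name): name is "scene" or "top"; returns a dict with "color" (400x640x3 uint8, blue, green, red), "intrinsics" (3x3 intrinsics, pixels), "rvec" (rotation vector, rad) and "tvec" (3), from world to camera coordinates, as OpenCV has them. Camera axes: x right, y down, z forward; pixel columns grow to the right and rows downward; lengths in m; the calibration is good to about 2 mm. A picture is of the moment at which its call begins. There is no depth.
- ctrl.finish_job(): hands the job in, once; it reports no verdict.
The state is a dict: "time": time; "qpos": joint angles; "joint_vel": joint speeds; "tau": joint torques, N m; "ee_pos": TCP position; "tcp_rot": TCP orientation; "contact_force": force on the tool from outside, world axes, zero at the start; "wrist_torque": the same for the moment, N m; "grip_width": opening from 0.0 (shut) to 1.0 (fully open).
Only numpy, scipy, OpenCV 4.12 (cv2) and the standard library are available. Lean on these libraries where they do the work, as an engineer would, in place of code of your own. Each camera call takes 0.05 s, during which the arm holds its last target.

## Working session

There is one attempt and no reset: what is moved stays moved. The work goes in short steps, Python scripts to look and compute and a shell command to move; the robot and the scene stay as the last step left them, time stands still between calls to the robot, and variables do not carry over. Pictures are saved under pics/ and viewed, and the job is handed in when it is done.

```bash
ls; mkdir -p pics; python3 - <<'E'
from workcell import ctrl, optics
import cv2
o=ctrl.get_obs(); print({k:(v if not hasattr(v,'round') else v) for k,v in o.items()})
for n in("scene","top"):
    c=optics.camera(n); cv2.imwrite(f"pics/{n}0.png",c["color"]); print(n,c["intrinsics"],c["rvec"],c["tvec"])
E
```

```text
pics
{'time': 0.0, 'qpos': array([-9.44928438e-01,  3.59392420e-01,  1.10241174e-02, -3.71121119e-04,
       -1.22411835e+00, -2.88124766e-01]), 'joint_vel': array([-0.00151746, -0.0004131 ,  0.00079205,  0.0003144 , -0.00097885,
       -0.00026136]), 'tau': array([ 2.95079924e-03, -5.82727003e+01,  2.93050271e+01,  6.99695706e+00,
        6.76034237e-03, -1.33993481e-04]), 'ee_pos': array([ 0.22348431, -0.63638009,  0.22560023]), 'tcp_rot': array([-1.0285597 , -1.45383153,  1.4522723 ]), 'contact_force': array([ 0.35953272,  0.28399458, -0.43706474]), 'wrist_torque': array([-0.00837002,  0.00269222,  0.03755738]), 'grip_width': 0.9972518668198802}
scene [[471.91298648   0.         313.86926315]
 [  0.         471.91298648 202.39427388]
 [  0.           0.           1.        ]] [ 2.52172198  0.76475055 -0.19258948] [-0.42618515 -0.15272588  1.54462531]
top [[413.51187813   0.         316.53433695]
 [  0.         413.51187813 192.45638583]
 [  0.           0.           1.        ]] [ 2.14253965 -2.11360362  0.20323653] [0.05077979 0.52759469 1.18070479]
```

View pics/scene0.png

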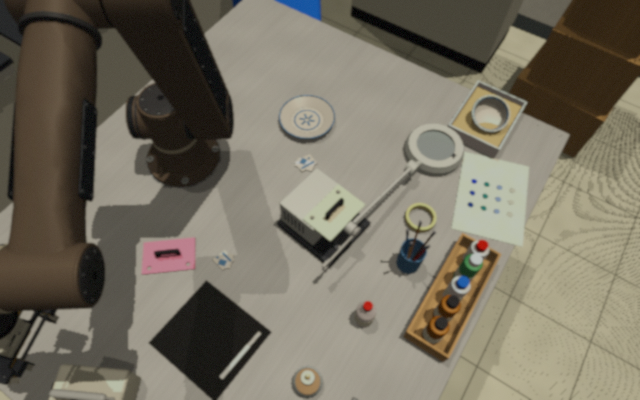

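View pics/top0.png

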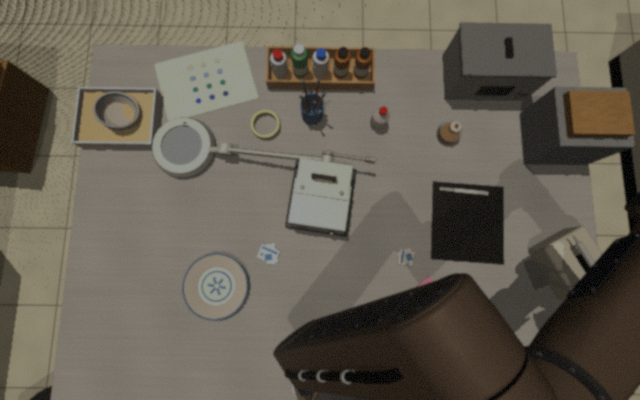

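The scene view shows the lamp housing with a cream plate at about (325,203), the mat at (210,340) and a pink look-alike at (168,254). The top view shows the lamp at (322,190), the mat at (468,222), and grey and beige boxes with black bars at (500,55) and (565,260). I'll enlarge these.

```bash
python3 - <<'E'
import cv2,numpy as np
a=cv2.imread("pics/scene0.png");b=cv2.imread("pics/top0.png")
f=lambda im,x,y,w,h,s:cv2.resize(im[y:y+h,x:x+w],None,fx=s,fy=s,interpolation=cv2.INTER_CUBIC)
cv2.imwrite("pics/c_scene.png",f(a,265,160,114,85,7))
cv2.imwrite("pics/c_top.png",f(b,275,140,110,104,5.5))
cv2.imwrite("pics/c_mat.png",f(b,425,170,90,100,5.5))
cv2.imwrite("pics/c_oth.png",np.hstack([f(b,430,10,205,140,1.9),f(b,500,200,140,140,1.9),]))
E
```

```text
(no output)
```

View pics/c_scene.png

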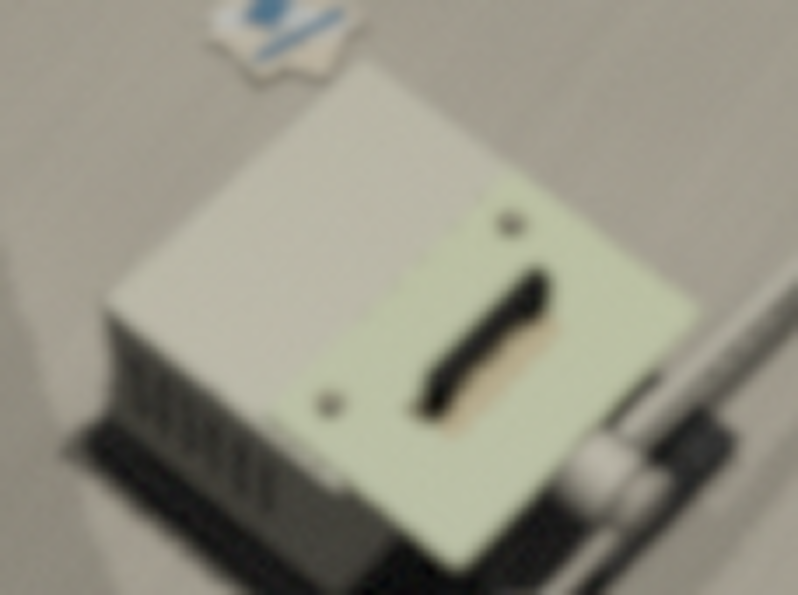

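View pics/c_top.png

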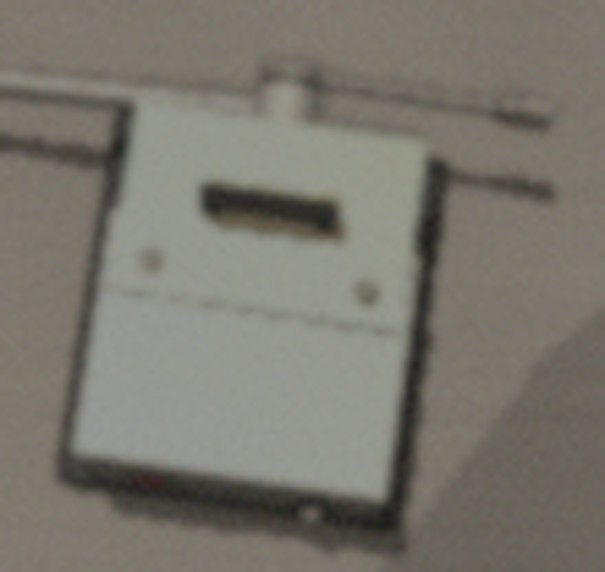

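View pics/c_mat.png

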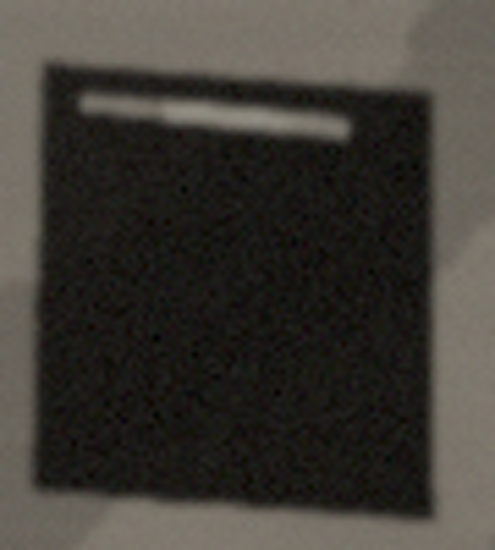

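View pics/c_oth.png

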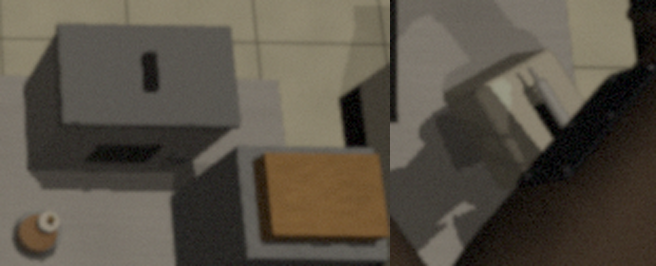

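Things that could be taken for the cover (scene or top pixels):
- Cream plate on the lamp housing, scene (330,210)
- Pink plate on the bench, scene (168,254)
- Grey box with a black bar, top (500,55)
- Beige device with a bar, top (565,260)

The crop shows a cream-green plate with two pin holes and a black bar lying on the housing, so that is the cover. Next I'll fit the poses.

```bash
cat > h.py <<'E'
import numpy as np,cv2
from scipy.optimize import least_squares
K={'scene':(np.array([[471.91298648,0,313.86926315],[0,471.91298648,202.39427388],[0,0,1]]),np.array([2.52172198,0.76475055,-0.19258948]),np.array([-0.42618515,-0.15272588,1.54462531])),
'top':(np.array([[413.51187813,0,316.53433695],[0,413.51187813,192.45638583],[0,0,1]]),np.array([2.14253965,-2.11360362,0.20323653]),np.array([0.05077979,0.52759469,1.18070479]))}
def proj(c,P):
    k,r,t=K[c]; return cv2.projectPoints(np.array(P,float).reshape(-1,1,3),r,t,k,None)[0][:,0]
def W(p,P):
    P=np.atleast_2d(P)/1000.; x,y,a=p; c,s=np.cos(a),np.sin(a)
    return np.c_[x+c*P[:,0]-s*P[:,1],y+s*P[:,0]+c*P[:,1],P[:,2]]
def fit(obs,p0):
    f=lambda p:np.concatenate([(proj(c,W(p,P))-uv).ravel() for c,P,uv in obs])
    r=least_squares(f,p0,loss='soft_l1'); return r.x,f(r.x).reshape(-1,2)
un=lambda uv,s,x,y:(np.array(uv,float)+.5)/s-.5+[x,y]
E
cat > fit0.py <<'E'
from h import *
S=[([75,75,127],[700,308]),([75,-75,127],[462,575]),([-25,75,127],[505,180]),([-25,-75,127],[272,412]),([-8,55,128],[512,222]),([-8,-55,128],[330,403]),([-110,80,123],[368,62]),([-110,-80,123],[107,300])]
T=[([75,75,127],[135,103]),([75,-75,127],[435,145]),([-110,80,123],[73,458]),([-110,-80,123],[390,500]),([-8,55,128],[150,262]),([-8,-55,128],[367,292])]
o=[('scene',np.array([s[0] for s in S]),un([s[1] for s in S],7,265,160)),('top',np.array([s[0] for s in T]),un([s[1] for s in T],5.5,275,140))]
for sel in (o,o[:1],o[1:]):
    p,r=fit(sel,[.6,0,0]); print('lamp',p.round(4),r.round(1).tolist())
M=np.array([[120,110,4],[120,-110,4],[-120,-110,4],[-120,110,4]])
MS=np.array([[-120,110,4],[120,110,4],[120,-110,4],[-120,-110,4]])
m=[('top',M,un([[45,65],[430,93],[433,515],[37,488]],5.5,425,170))]
p2,r=fit(m,[.6,-.4,0]);print('mat',p2.round(4),r.round(1).tolist()); print(proj('scene',W(p2,M)).round())
E
python3 fit0.py
```

```text
lamp [ 0.5274  0.0418 -0.1318] [[0.6, 0.1], [-0.1, -1.3], [0.9, -1.8], [-0.9, -0.0], [-0.0, -0.1], [0.3, -0.1], [-0.9, -1.6], [-1.2, 0.0], [0.9, -0.7], [-1.0, -0.8], [0.2, -0.7], [0.2, 0.0], [0.7, -0.1], [0.5, 0.1]]
lamp [ 0.5286  0.0407 -0.1355] [[0.8, 0.7], [-0.1, -0.8], [1.1, -1.3], [-0.8, 0.4], [0.2, 0.4], [0.4, 0.3], [-0.6, -1.2], [-1.0, 0.4]]
lamp [ 0.5263  0.0428 -0.1281] [[0.4, -0.3], [-1.4, -0.6], [-0.0, -0.2], [0.0, 0.3], [0.4, 0.3], [0.1, 0.4]]
mat [ 0.4511 -0.4041 -0.059 ] [[-0.4, -0.7], [0.4, -0.7], [0.7, 0.9], [-0.6, 0.4]]
[[272. 330.]
 [215. 401.]
 [148. 342.]
 [206. 279.]]
```

The cover and lamp fit is consistent to about 1–2 mm in both views, and the mat is found too. Next are the bolt angle from the spanner, and the move geometry.

```bash
cat > g.py <<'E'
from h import *
from scipy.spatial.transform import Rotation as R
LAMP=np.array([.5274,.0418,-.1318]); MAT=np.array([.4511,-.4041,-.059])
def pose():
    from workcell import ctrl
    o=ctrl.get_obs(); m=R.from_rotvec(o['tcp_rot']).as_matrix(); a=np.arctan2(m[1,0],m[0,0])
    return o,m,a
def plan(tgt,ang=None):
    o,m,a=pose(); d=np.array(tgt)-o['ee_pos']
    print('t',round(o['time'],2),'tcp',o['ee_pos'].round(4),'a',round(a,3),'q',o['qpos'].round(2),'F',o['contact_force'].round(1),'w',round(o['grip_width']*88,1),'tilt',m[:,1].round(3))
    print('delta tool now',(m.T@d).round(4))
    if ang is not None:
        dy=-(ang-a); dy=(dy+np.pi/2)%np.pi-np.pi/2
        m2=m@R.from_rotvec([0,dy,0]).as_matrix(); print('yaw',round(dy,3),'delta tool after yaw',(m2.T@d).round(4))
E
python3 - <<'E'
from g import *
plan([*W(LAMP,[25,0,0])[0][:2],.131],LAMP[2])
a=cv2.imread("pics/scene0.png")
cv2.imwrite("pics/c_sp.png",cv2.resize(a[205:285,305:385],None,fx=7,fy=7,interpolation=cv2.INTER_CUBIC))
for b in np.arange(-.5,.3,.1):
    P=[[105,-r*np.cos(b),105-r*np.sin(b)] for r in (120,)]
    print(b.round(1),proj('scene',W(LAMP,P)).round(1),proj('top',W(LAMP,P)).round(1))
E
```

```text
t 0.1 tcp [ 0.2235 -0.6364  0.2257] a 1.909 q [-0.94  0.36  0.01 -0.   -1.22 -0.29] F [0.2 0.2 0.2] w 87.8 tilt [-0.001  0.001 -1.   ]
delta tool now [ 0.5278  0.0954 -0.5337]
yaw -1.101 delta tool after yaw [-0.2372  0.0954 -0.7122]
-0.5 [[332.3 249.5]] [[366.3 153. ]]
-0.4 [[330.8 252.7]] [[367.6 154.3]]
-0.3 [[329.6 255.5]] [[368.6 155.7]]
-0.2 [[328.7 258.1]] [[369.1 156.9]]
-0.1 [[328.1 260.3]] [[369.1 158.1]]
-0.0 [[327.8 262.3]] [[368.8 159.3]]
0.1 [[327.8 263.8]] [[368.1 160.3]]
0.2 [[328.1 265.1]] [[366.9 161.3]]
```

View pics/c_sp.png

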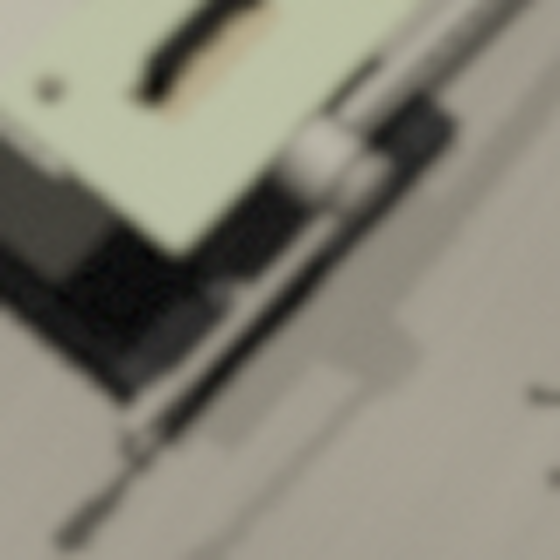

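```bash
python3 - <<'E'
from g import *
b=cv2.imread("pics/top0.png")
cv2.imwrite("pics/c_sp2.png",cv2.resize(b[140:185,315:385],None,fx=9,fy=9,interpolation=cv2.INTER_CUBIC))
for B in np.arange(-.4,.21,.1):
  for r in (0,130,140):
    P=[[105,-r*np.cos(B),105-r*np.sin(B)]]
    print(B.round(1),r,((proj('scene',W(LAMP,P))-[305,205]+.5)*7).round(0),((proj('top',W(LAMP,P))-[315,140]+.5)*9).round(0))
E
```

```text
-0.4 0 [[361. 191.]] [[117. 125.]]
-0.4 130 [[169. 350.]] [[510. 134.]]
-0.4 140 [[153. 364.]] [[541. 135.]]
-0.3 0 [[361. 191.]] [[117. 125.]]
-0.3 130 [[160. 372.]] [[519. 147.]]
-0.3 140 [[143. 387.]] [[551. 149.]]
-0.2 0 [[361. 191.]] [[117. 125.]]
-0.2 130 [[153. 391.]] [[523. 160.]]
-0.2 140 [[136. 408.]] [[555. 162.]]
-0.1 0 [[361. 191.]] [[117. 125.]]
-0.1 130 [[148. 408.]] [[523. 171.]]
-0.1 140 [[131. 426.]] [[555. 175.]]
-0.0 0 [[361. 191.]] [[117. 125.]]
-0.0 130 [[146. 423.]] [[520. 182.]]
-0.0 140 [[129. 442.]] [[551. 187.]]
0.1 0 [[361. 191.]] [[117. 125.]]
0.1 130 [[146. 435.]] [[512. 192.]]
0.1 140 [[129. 454.]] [[542. 198.]]
0.2 0 [[361. 191.]] [[117. 125.]]
0.2 130 [[149. 444.]] [[501. 202.]]
0.2 140 [[132. 464.]] [[530. 207.]]
```

View pics/c_sp2.png

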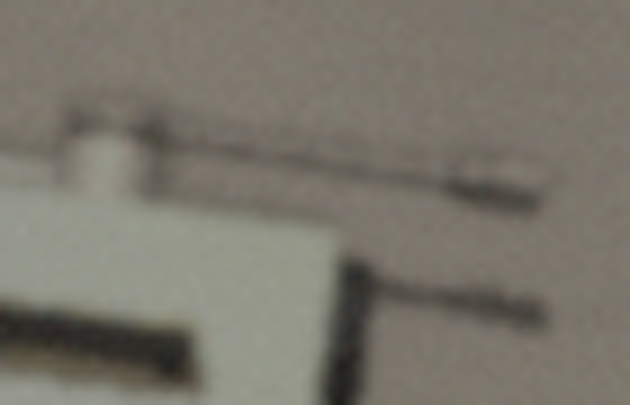

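The scene crop shows the spanner tip at about (135,440) and the top crop at about (545,180). That puts the bolt near -0.05 rad, so it is close to aligned now and I should be quick. The first move is a traverse towards the cover with the yaw included.

```bash
python3 -m creep '[{"grip":1,"delta_pos":[0.042,0,-0.043],"yaw":-0.11},{"grip":1,"delta_pos":[0.037,0,-0.047],"yaw":-0.11},{"grip":1,"delta_pos":[0.032,0,-0.051],"yaw":-0.11},{"grip":1,"delta_pos":[0.026,0,-0.054],"yaw":-0.11},{"grip":1,"delta_pos":[0.020,0,-0.057],"yaw":-0.11},{"grip":1,"delta_pos":[0.014,0,-0.058],"yaw":-0.11},{"grip":1,"delta_pos":[0.007,0,-0.060],"yaw":-0.11},{"grip":1,"delta_pos":[0,0,-0.060],"yaw":-0.11},{"grip":1,"delta_pos":[-0.006,0,-0.060],"yaw":-0.11},{"grip":1,"delta_pos":[-0.013,0,-0.059],"yaw":-0.11}]' 30
python3 - <<'E'
from g import *
plan([*W(LAMP,[25,0,0])[0][:2],.132],LAMP[2])
E
```

```text
time: 1.35
ee_pos: [0.4886, -0.0949, 0.2266]
tcp_rot: [-0.14, -2.155, 2.155]
contact_force: [1.0, -0.7, 0.0]
grip_width: 0.997
t 1.35 tcp [ 0.4886 -0.0949  0.2266] a 3.012 q [ 0.2   0.06 -0.37 -0.   -1.14 -0.33] F [ 1.  -0.7  0. ] w 87.8 tilt [ 0.  0. -1.]
delta tool now [-0.0458  0.0947 -0.1405]
yaw 0.003 delta tool after yaw [-0.0454  0.0947 -0.1406]
```

```bash
python3 -m creep '[{"grip":1,"delta_pos":[-0.015,0,-0.047],"yaw":0},{"grip":1,"delta_pos":[-0.015,0,-0.047],"yaw":0},{"grip":1,"delta_pos":[-0.015,0,-0.046],"yaw":0},{"grip":1,"delta_pos":[0,0.02,0],"yaw":0},{"grip":1,"delta_pos":[0,0.03,0],"yaw":0},{"grip":1,"delta_pos":[0,0.02,0],"yaw":0},{"grip":1,"delta_pos":[0,0.015,0],"yaw":0},{"grip":1,"delta_pos":[0,0.009,0],"yaw":0},{"grip":1,"delta_pos":[0,0,0],"yaw":0},{"grip":1,"delta_pos":[0,0,0],"yaw":0}]'
python3 - <<'E'
from g import *
plan([*W(LAMP,[25,0,0])[0][:2],.132],LAMP[2])
from workcell import optics
a=optics.camera("scene")["color"]
cv2.imwrite("pics/c1.png",cv2.resize(a[140:260,260:420],None,fx=5,fy=5,interpolation=cv2.INTER_CUBIC))
E
```

```text
time: 2.6
ee_pos: [0.5519, 0.0359, 0.1333]
tcp_rot: [-0.144, -2.153, 2.153]
contact_force: [-0.1, -0.2, 0.8]
grip_width: 0.997
t 2.6 tcp [0.5519 0.0359 0.1333] a 3.009 q [ 0.42  0.24 -0.39  0.   -0.94 -0.55] F [-0.1 -0.2  0.8] w 87.7 tilt [ 0.001  0.    -1.   ]
delta tool now [ 0.0001  0.0013 -0.0026]
yaw -0.001 delta tool after yaw [ 0.0001  0.0013 -0.0026]
```

View pics/c1.png

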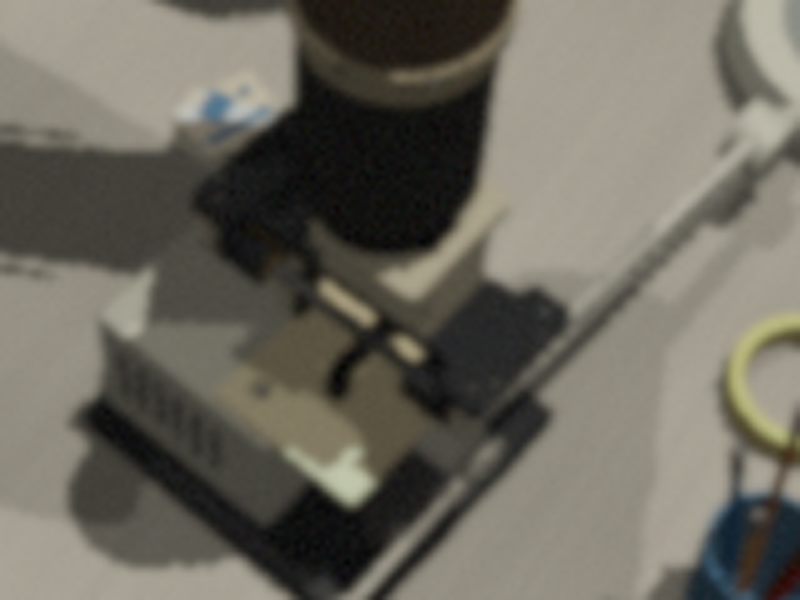

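The handle bar sits between the open fingers at about (360,350) in the crop. Next I close and lift straight up.

```bash
python3 -m creep '[{"grip":-1,"delta_pos":[0,0,0],"yaw":0},{"grip":-1,"delta_pos":[0,0,0],"yaw":0},{"grip":-1,"delta_pos":[0,0,0],"yaw":0},{"grip":-1,"delta_pos":[0,0,0],"yaw":0},{"grip":-1,"delta_pos":[0,0,0],"yaw":0},{"grip":-1,"delta_pos":[0,0,0],"yaw":0},{"grip":-1,"delta_pos":[0,-0.005,0],"yaw":0},{"grip":-1,"delta_pos":[0,-0.010,0],"yaw":0},{"grip":-1,"delta_pos":[0,-0.02,0],"yaw":0},{"grip":-1,"delta_pos":[0,-0.03,0],"yaw":0}]' 40
python3 - <<'E'
from g import *
plan([*W(MAT,[-22,0,0])[0][:2],.15],-.059)
E
```

```text
time: 3.9
ee_pos: [0.5508, 0.0357, 0.198]
tcp_rot: [-0.142, -2.151, 2.152]
contact_force: [0.6, -0.5, -1.8]
grip_width: 0.129
t 3.9 tcp [0.5508 0.0357 0.198 ] a 3.008 q [ 0.42  0.18 -0.3  -0.   -1.09 -0.55] F [ 0.6 -0.5 -1.8] w 11.3 tilt [-0.002 -0.    -1.   ]
delta tool now [0.0623 0.0484 0.4507]
yaw -0.074 delta tool after yaw [0.0955 0.0484 0.4449]
```

The cover is held (opening 11.3 mm, extra load about 2 N). I carry it to the mat next.

```bash
python3 -m creep '[{"grip":-1,"delta_pos":[0,-0.005,0],"yaw":-0.074},{"grip":-1,"delta_pos":[0.010,0,0.045],"yaw":0},{"grip":-1,"delta_pos":[0.012,0,0.058],"yaw":0},{"grip":-1,"delta_pos":[0.013,0,0.060],"yaw":0},{"grip":-1,"delta_pos":[0.013,0,0.060],"yaw":0},{"grip":-1,"delta_pos":[0.013,0.01,0.060],"yaw":0},{"grip":-1,"delta_pos":[0.013,0.025,0.060],"yaw":0},{"grip":-1,"delta_pos":[0.012,0.035,0.055],"yaw":0},{"grip":-1,"delta_pos":[0.01,0.035,0.045],"yaw":0},{"grip":-1,"delta_pos":[0,0.03,0],"yaw":0}]'
python3 - <<'E'
from g import *
plan([*W(MAT,[-22,0,0])[0][:2],.0145],-.059)
E
```

```text
time: 5.15
ee_pos: [0.4299, -0.3969, 0.0699]
tcp_rot: [-0.068, -2.189, 2.189]
contact_force: [-0.2, 0.5, -1.2]
grip_width: 0.13
t 5.15 tcp [ 0.4299 -0.3969  0.0699] a 3.079 q [-0.41  0.36 -0.38  0.   -0.83  0.35] F [-0.2  0.5 -1.2] w 11.5 tilt [-0.001  0.    -1.   ]
delta tool now [0.0003 0.0554 0.0059]
yaw -0.004 delta tool after yaw [0.0003 0.0554 0.0059]
```

```bash
python3 -m creep '[{"grip":-1,"delta_pos":[0,0.020,0.005],"yaw":0},{"grip":-1,"delta_pos":[0,0.015,0],"yaw":0},{"grip":-1,"delta_pos":[0,0.008,0],"yaw":0},{"grip":-1,"delta_pos":[0,0.004,0],"yaw":0},{"grip":-1,"delta_pos":[0,0.003,0],"yaw":0},{"grip":-1,"delta_pos":[0,0.002,0],"yaw":0},{"grip":-1,"delta_pos":[0,0.001,0],"yaw":0},{"grip":-1,"delta_pos":[0,0.001,0],"yaw":0},{"grip":-1,"delta_pos":[0,0,0],"yaw":0},{"grip":-1,"delta_pos":[0,0,0],"yaw":0}]'
python3 - <<'E'
from g import *
plan([*W(MAT,[-22,0,0])[0][:2],.0145],-.059)
E
```

```text
time: 6.4
ee_pos: [0.4307, -0.4013, 0.0246]
tcp_rot: [-0.063, -2.189, 2.199]
contact_force: [-20.7, 4.8, 57.9]
grip_width: 0.133
t 6.4 tcp [ 0.4307 -0.4013  0.0246] a 3.086 q [-0.42  0.42 -0.42  0.01 -0.72  0.36] F [-20.7   4.8  57.9] w 11.7 tilt [ 0.001 -0.005 -1.   ]
delta tool now [0.0015 0.0101 0.0016]
yaw 0.003 delta tool after yaw [0.0015 0.0101 0.0016]
```

A 58 N push came 10 mm earlier than expected. I'll look before releasing.

```bash
python3 - <<'E'
from g import *
from workcell import optics
a=optics.camera("scene")["color"]; b=optics.camera("top")["color"]
cv2.imwrite("pics/s2.png",cv2.resize(a[250:400,110:310],None,fx=4,fy=4,interpolation=cv2.INTER_CUBIC))
cv2.imwrite("pics/t2.png",cv2.resize(b[150:300,400:560],None,fx=4,fy=4,interpolation=cv2.INTER_CUBIC))
E
```

```text
(no output)
```

View pics/s2.png

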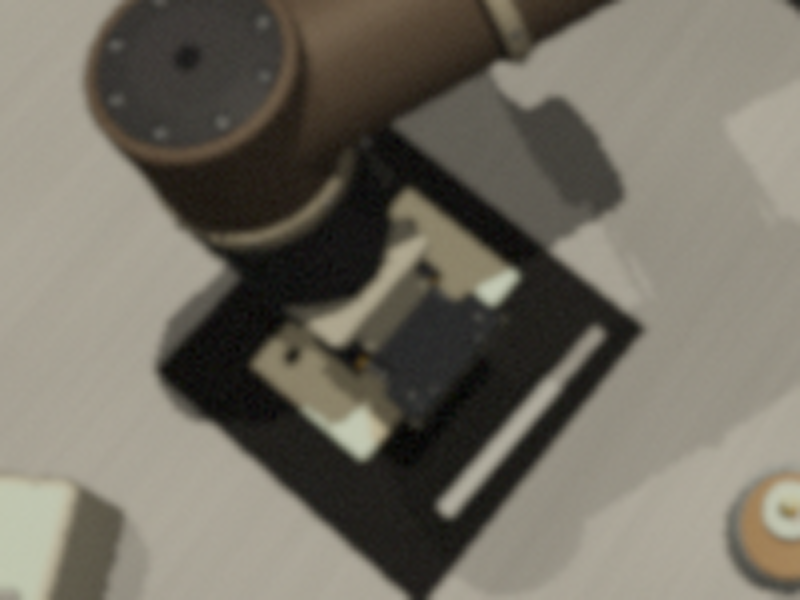

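View pics/t2.png

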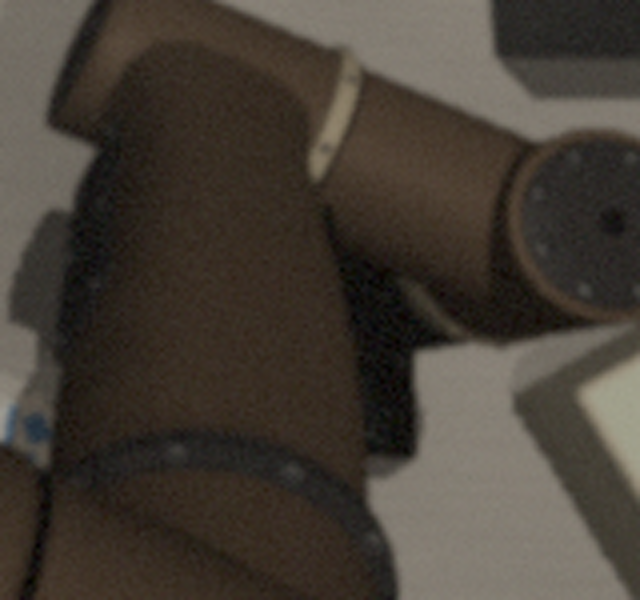

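```bash
python3 - <<'E'
from g import *
from workcell import ctrl
o=ctrl.get_obs(); print(o['wrist_torque'],o['contact_force'],o['tau'].round(1))
C=np.array([[-50,75,4],[50,75,4],[50,-75,4],[-50,-75,4]])/1000.
uv=un([[405,188],[522,275],[362,462],[250,358]],4,110,250)
def f(p): return (proj('scene',R.from_rotvec(p[3:]).apply(C)+p[:3])-uv).ravel()
for nm,fix in(('free',None),):
    r=least_squares(f,[.43,-.4,.004,0,0,-.06]); print(r.x.round(4),r.fun.round(1))
g=lambda q:f([q[0],q[1],.004,0,0,q[2]])
r=least_squares(g,[.43,-.4,-.06]);print(r.x.round(4),r.fun.round(1))
for z in(.0146,):
  g=lambda q:f([q[0],q[1],z,q[3],q[4],q[2]])
  r=least_squares(g,[.43,-.4,-.06,0,0]);print(r.x.round(4),r.fun.round(1))
E
```

```text
[ 1.95142158  7.62357922 -0.07691945] [-20.18350675   5.37330726  56.67639893] [  5.8 -26.   17.9  -0.2   7.8   0.1]
[ 0.4345 -0.3975  0.0156 -0.0677  0.0964 -0.0501] [ 0.7 -0.5 -0.5  0.4  0.4 -0.6 -0.6  0.7]
[ 0.4309 -0.3964 -0.0663] [ 1.1 -0.1 -1.1  0.  -0.3 -0.9  0.3  1.1]
[ 0.4341 -0.3974 -0.0506 -0.0649  0.0976] [ 0.7 -0.5 -0.5  0.4  0.3 -0.6 -0.5  0.7]
```

The wrist moment shows the push is centred on the tool axis, and the image fit is consistent with a plate that is flat or nearly so. It most likely sits lower in the grip than assumed. I'll relieve the push, then open.

```bash
python3 -m creep '[{"grip":-1,"delta_pos":[0,-0.005,0],"yaw":0},{"grip":-1,"delta_pos":[0,-0.004,0],"yaw":0},{"grip":-1,"delta_pos":[0,0,0],"yaw":0},{"grip":-1,"delta_pos":[0,0,0],"yaw":0},{"grip":-1,"delta_pos":[0,0,0],"yaw":0},{"grip":-1,"delta_pos":[0,0,0],"yaw":0},{"grip":-1,"delta_pos":[0,0,0],"yaw":0},{"grip":-1,"delta_pos":[0,0,0],"yaw":0},{"grip":-1,"delta_pos":[0,0,0],"yaw":0},{"grip":-1,"delta_pos":[0,0,0],"yaw":0}]'
python3 - <<'E'
from g import *
plan([*W(MAT,[-22,0,0])[0][:2],.0145],-.059)
from workcell import optics,ctrl
print(ctrl.get_obs()['wrist_torque'])
a=optics.camera("scene")["color"]
cv2.imwrite("pics/s3.png",cv2.resize(a[275:385,150:270],None,fx=6,fy=5.4,interpolation=cv2.INTER_CUBIC))
E
```

```text
time: 7.75
ee_pos: [0.431, -0.3992, 0.026]
tcp_rot: [-0.065, -2.191, 2.191]
contact_force: [0.8, -0.4, -1.5]
grip_width: 0.129
t 7.75 tcp [ 0.431  -0.3992  0.026 ] a 3.083 q [-0.41  0.42 -0.42 -0.   -0.73  0.36] F [ 0.8 -0.4 -1.5] w 11.4 tilt [ 0. -0. -1.]
delta tool now [0.0016 0.0115 0.0037]
yaw -0.0 delta tool after yaw [0.0016 0.0115 0.0037]
[0.02013824 0.07436192 0.05558395]
```

View pics/s3.png

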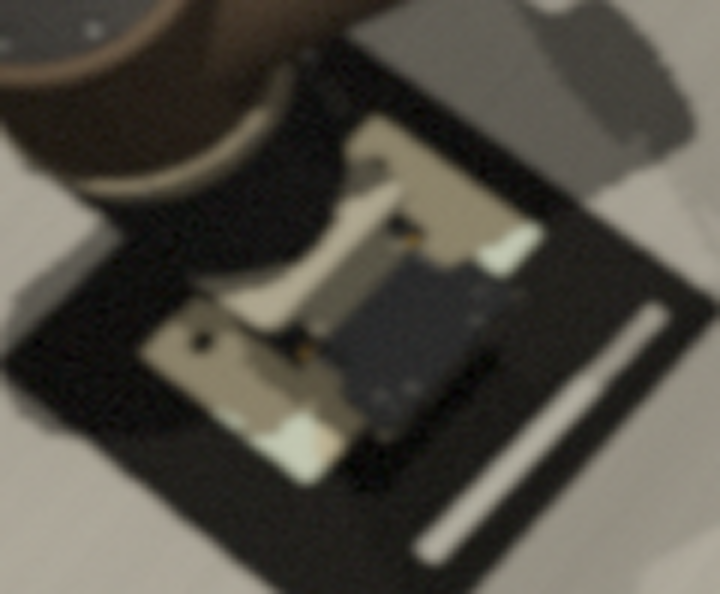

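The plate still hangs (-1.5 N), just above contact. I'll lower it 2 mm, open, and rise.

```bash
python3 -m creep '[{"grip":-1,"delta_pos":[0,0.001,0],"yaw":0},{"grip":-1,"delta_pos":[0,0.001,0],"yaw":0},{"grip":0.2,"delta_pos":[0,0,0],"yaw":0},{"grip":1,"delta_pos":[0,0,0],"yaw":0},{"grip":1,"delta_pos":[0,0,0],"yaw":0},{"grip":1,"delta_pos":[0,0,0],"yaw":0},{"grip":1,"delta_pos":[0,0,0],"yaw":0},{"grip":1,"delta_pos":[0,-0.02,0],"yaw":0},{"grip":1,"delta_pos":[0,-0.04,0],"yaw":0},{"grip":1,"delta_pos":[0,-0.05,0],"yaw":0}]'
python3 - <<'E'
from g import *
plan([*W(LAMP,[44,0,0])[0][:2],.20],LAMP[2]+np.pi/2)
from workcell import optics,ctrl
a=optics.camera("scene")["color"]
cv2.imwrite("pics/s4.png",cv2.resize(a[190:400,110:390],None,fx=2.85,fy=2.85,interpolation=cv2.INTER_CUBIC))
E
```

```text
time: 9.05
ee_pos: [0.4302, -0.3988, 0.1342]
tcp_rot: [-0.062, -2.191, 2.189]
contact_force: [1.1, 0.1, 0.2]
grip_width: 0.965
t 9.05 tcp [ 0.4302 -0.3988  0.1342] a 3.083 q [-0.41  0.29 -0.31 -0.   -0.97  0.36] F [1.1 0.1 0.2] w 84.9 tilt [-0.002  0.001 -1.   ]
delta tool now [-0.1147 -0.0656 -0.4425]
yaw -1.498 delta tool after yaw [-0.4496 -0.0656  0.0822]
```

View pics/s4.png

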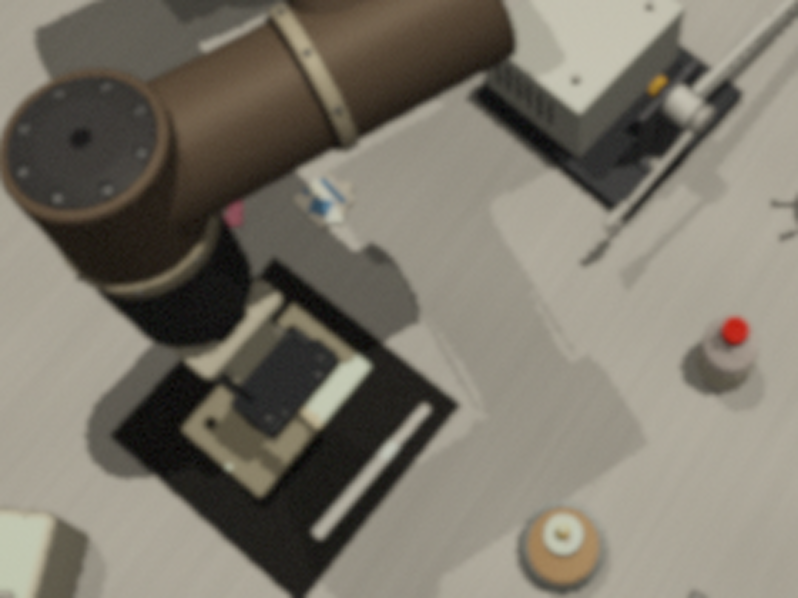

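The cover lies on the mat with the gripper clear. The housing is now open, with the yellow bolt head at crop (657,85). Next I check the bolt head and spanner, and work out the rows back.

```bash
python3 - <<'E'
from g import *
from workcell import optics
im=optics.camera("scene")["color"]
cv2.imwrite("pics/s5.png",cv2.resize(im[180:285,275:395],None,fx=6.5,fy=5.7,interpolation=cv2.INTER_CUBIC))
cv2.imwrite("pics/s5b.png",cv2.resize(im[205:235,325:360],None,fx=18,fy=18,interpolation=cv2.INTER_CUBIC))
print((proj('scene',W(LAMP,[[50,0,105],[46,0,105],[46,5.5,114.5],[54,5.5,114.5],[54,-5.5,114.5],[46,-5.5,114.5],[46,-11,105]]))-[325,205]+.5)*18-.5)
o,m,a=pose(); p=o['ee_pos'].copy(); t=np.array([*W(LAMP,[44,0,0])[0][:2],.2])
n=8; d=(t-p)[:2]/n
print(t)
for k in range(n):
    x=[np.cos(a),np.sin(a)]; z=[-np.sin(a),np.cos(a)]
    print((d@x).round(4),(d@z).round(4)); a+=1.498/n
E
```

```text
[[290.82264479 277.96961498]
 [270.88792599 262.80990871]
 [297.07432298 210.3416312 ]
 [337.22295111 240.73061793]
 [291.64522996 288.34888598]
 [251.45839511 257.76884488]
 [225.40339291 310.18073103]]
[0.57101839 0.03601758 0.2       ]
-0.014 -0.0555
-0.024 -0.052
-0.0333 -0.0466
-0.0414 -0.0396
-0.048 -0.0312
-0.053 -0.0217
-0.0561 -0.0114
-0.0573 -0.0008
```

View pics/s5b.png

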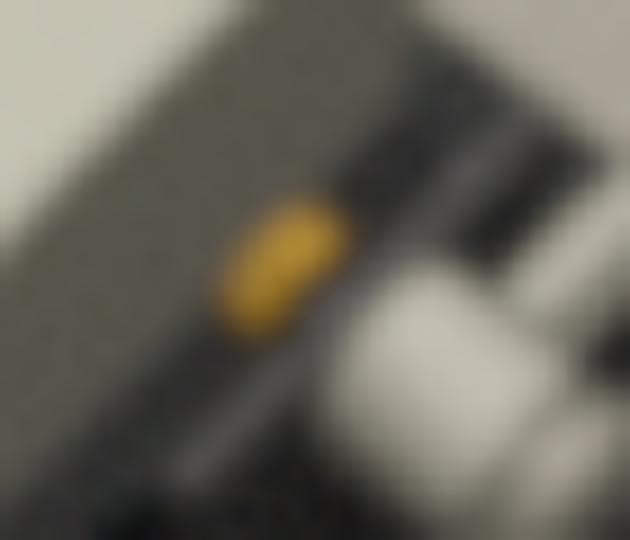

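View pics/s5.png

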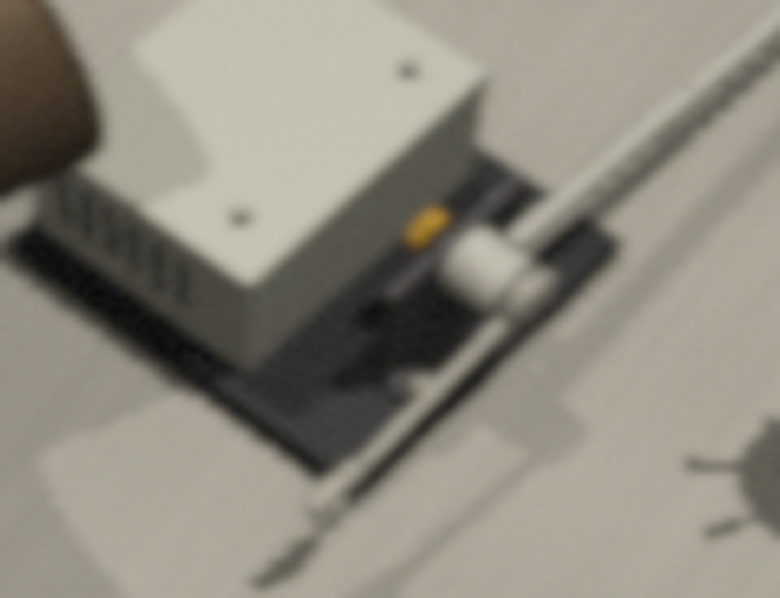

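The bolt head blob at about (285,265) in the crop is where the lamp fit predicts, and the spanner tip has sunk slightly (b about 0.1). Now back to above the gap.

```bash
python3 -m creep '[{"grip":1,"delta_pos":[0,-0.04,0],"yaw":0},{"grip":1,"delta_pos":[-0.014,-0.026,-0.055],"yaw":-0.187},{"grip":1,"delta_pos":[-0.024,0,-0.052],"yaw":-0.186},{"grip":1,"delta_pos":[-0.033,0,-0.047],"yaw":-0.186},{"grip":1,"delta_pos":[-0.041,0,-0.040],"yaw":-0.186},{"grip":1,"delta_pos":[-0.048,0,-0.031],"yaw":-0.186},{"grip":1,"delta_pos":[-0.053,0,-0.022],"yaw":-0.186},{"grip":1,"delta_pos":[-0.056,0,-0.011],"yaw":-0.186},{"grip":1,"delta_pos":[-0.057,0,-0.001],"yaw":-0.186},{"grip":1,"delta_pos":[0,0,0],"yaw":0}]'
python3 - <<'E'
from g import *
plan([*W(LAMP,[43,0,0])[0][:2],.085],LAMP[2]+np.pi/2)
E
```

```text
time: 10.4
ee_pos: [0.57, 0.0401, 0.1995]
tcp_rot: [-1.142, 1.308, -1.308]
contact_force: [-0.2, -0.5, -0.1]
grip_width: 0.997
t 10.4 tcp [0.57   0.0401 0.1995] a -1.705 q [ 0.41  0.21 -0.26 -0.   -1.1   1.02] F [-0.2 -0.5 -0.1] w 87.7 tilt [ 0.  0. -1.]
delta tool now [0.004  0.1145 0.0006]
yaw -0.003 delta tool after yaw [0.004  0.1145 0.0005]
```

```bash
python3 -m creep '[{"grip":1,"delta_pos":[0.004,0,0.002],"yaw":0},{"grip":1,"delta_pos":[0,0.03,0],"yaw":0},{"grip":1,"delta_pos":[0,0.03,0],"yaw":0},{"grip":1,"delta_pos":[0,0.025,0],"yaw":0},{"grip":1,"delta_pos":[0,0.015,0],"yaw":0},{"grip":1,"delta_pos":[0,0.01,0],"yaw":0},{"grip":1,"delta_pos":[0,0.004,0],"yaw":0},{"grip":1,"delta_pos":[0,0,0],"yaw":0},{"grip":1,"delta_pos":[0,0,0],"yaw":0},{"grip":1,"delta_pos":[0,0,0],"yaw":0}]' 40
python3 - <<'E'
from g import *
plan([*W(LAMP,[44.5,0,0])[0][:2],.085],LAMP[2]+np.pi/2)
from workcell import optics
im=optics.camera("scene")["color"]
cv2.imwrite("pics/s6.png",cv2.resize(im[160:285,255:415],None,fx=5,fy=4.8,interpolation=cv2.INTER_CUBIC))
im=optics.camera("top")["color"]
cv2.imwrite("pics/t6.png",cv2.resize(im[100:300,280:520],None,fx=3,fy=3,interpolation=cv2.INTER_CUBIC))
E
```

```text
time: 11.65
ee_pos: [0.5707, 0.0327, 0.0865]
tcp_rot: [-1.138, 1.312, -1.312]
contact_force: [0.6, 1.1, 0.5]
grip_width: 1.0
t 11.65 tcp [0.5707 0.0327 0.0865] a -1.711 q [ 0.4   0.32 -0.4   0.   -0.85  1.03] F [0.6 1.1 0.5] w 88.0 tilt [ 0.001  0.    -1.   ]
delta tool now [-0.0033  0.0015  0.0003]
yaw -0.009 delta tool after yaw [-0.0033  0.0015  0.0003]
```

View pics/s6.png

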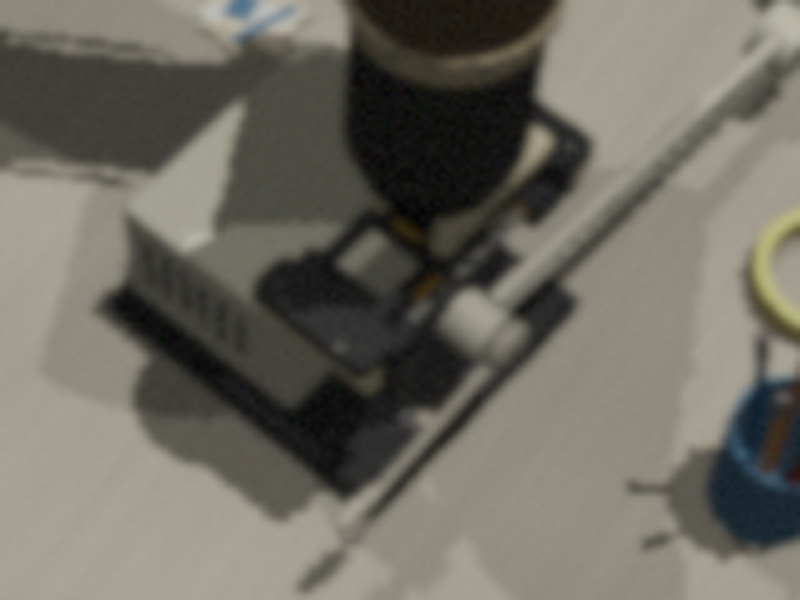

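View pics/t6.png

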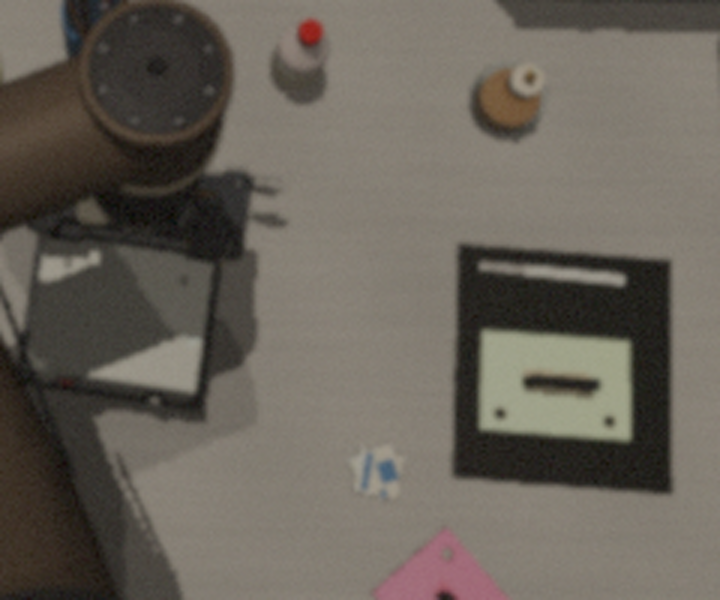

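The cover lies flat, wholly on the mat (top crop about (555,385)), handle up and clear of the scalpel. The fingers straddle the bolt head but sit 3 mm off in y. I'll correct that and close.

```bash
python3 -m creep '[{"grip":1,"delta_pos":[-0.003,0.001,0],"yaw":-0.009},{"grip":1,"delta_pos":[0,0,0],"yaw":0},{"grip":0,"delta_pos":[0,0,0],"yaw":0},{"grip":-0.3,"delta_pos":[0,0,0],"yaw":0},{"grip":-1,"delta_pos":[0,0,0],"yaw":0},{"grip":-1,"delta_pos":[0,0,0],"yaw":0},{"grip":-1,"delta_pos":[0,0,0],"yaw":0},{"grip":-1,"delta_pos":[0,0,0],"yaw":0},{"grip":-1,"delta_pos":[0,0,0],"yaw":0},{"grip":-1,"delta_pos":[0,0,0],"yaw":0}]' 40
python3 - <<'E'
from g import *
plan([*W(LAMP,[44.5,0,0])[0][:2],.085],LAMP[2]+np.pi/2)
from workcell import ctrl; print(ctrl.get_obs()['wrist_torque'])
E
```

```text
time: 13.0
ee_pos: [0.5709, 0.0356, 0.085]
tcp_rot: [-1.144, 1.306, -1.306]
contact_force: [-0.1, 0.3, -0.3]
grip_width: 0.207
t 13.0 tcp [0.5709 0.0356 0.085 ] a -1.703 q [ 0.4   0.32 -0.4  -0.   -0.85  1.03] F [-0.1  0.3 -0.3] w 18.2 tilt [ 0.  0. -1.]
delta tool now [-0.0004  0.      0.0005]
yaw -0.0 delta tool after yaw [-0.0004  0.      0.0005]
[ 0.29033898  0.2060521  -0.0024247 ]
```

The opening reads 18.2 mm. The 12 mm bar read 11.4 mm, so this matches the 19 mm flats gripped square. Now I check that the spanner has stopped.

```bash
Z='{"grip":-1,"delta_pos":[0,0,0],"yaw":0}'
python3 - <<'E'
from workcell import optics; import cv2
cv2.imwrite("pics/ha.png",optics.camera("scene")["color"]);cv2.imwrite("pics/hta.png",optics.camera("top")["color"])
E
python3 -m creep '[{"grip":-1,"delta_pos":[0,0,0],"yaw":0},{"grip":-1,"delta_pos":[0,0,0],"yaw":0},{"grip":-1,"delta_pos":[0,0,0],"yaw":0},{"grip":-1,"delta_pos":[0,0,0],"yaw":0},{"grip":-1,"delta_pos":[0,0,0],"yaw":0},{"grip":-1,"delta_pos":[0,0,0],"yaw":0},{"grip":-1,"delta_pos":[0,0,0],"yaw":0},{"grip":-1,"delta_pos":[0,0,0],"yaw":0},{"grip":-1,"delta_pos":[0,0,0],"yaw":0},{"grip":-1,"delta_pos":[0,0,0],"yaw":0}]' 50
python3 -m creep '[{"grip":-1,"delta_pos":[0,0,0],"yaw":0},{"grip":-1,"delta_pos":[0,0,0],"yaw":0},{"grip":-1,"delta_pos":[0,0,0],"yaw":0},{"grip":-1,"delta_pos":[0,0,0],"yaw":0},{"grip":-1,"delta_pos":[0,0,0],"yaw":0},{"grip":-1,"delta_pos":[0,0,0],"yaw":0},{"grip":-1,"delta_pos":[0,0,0],"yaw":0},{"grip":-1,"delta_pos":[0,0,0],"yaw":0},{"grip":-1,"delta_pos":[0,0,0],"yaw":0},{"grip":-1,"delta_pos":[0,0,0],"yaw":0}]' 
python3 -m creep '[{"grip":-1,"delta_pos":[0,0,0],"yaw":0},{"grip":-1,"delta_pos":[0,0,0],"yaw":0},{"grip":-1,"delta_pos":[0,0,0],"yaw":0},{"grip":-1,"delta_pos":[0,0,0],"yaw":0},{"grip":-1,"delta_pos":[0,0,0],"yaw":0},{"grip":-1,"delta_pos":[0,0,0],"yaw":0},{"grip":-1,"delta_pos":[0,0,0],"yaw":0},{"grip":-1,"delta_pos":[0,0,0],"yaw":0},{"grip":-1,"delta_pos":[0,0,0],"yaw":0},{"grip":-1,"delta_pos":[0,0,0],"yaw":0}]' 
python3 - <<'E'
from workcell import optics,ctrl; import cv2,numpy as np
a=cv2.imread("pics/ha.png");b=optics.camera("scene")["color"];cv2.imwrite("pics/hb.png",b)
for nm,s in(('spanner',np.s_[245:275,315:345]),('static',np.s_[160:190,380:410])):
    A=[cv2.cvtColor(i[s],6).astype(np.float32) for i in(a,b)]
    print(nm,cv2.phaseCorrelate(*A,cv2.createHanningWindow((30,30),5)),np.abs(A[0]-A[1]).mean())
f=lambda i:cv2.resize(i[205:285,305:385],None,fx=4.9,fy=4.9,interpolation=cv2.INTER_CUBIC)
cv2.imwrite("pics/hab.png",np.hstack([f(a),f(b)]))
o=ctrl.get_obs();print(o['wrist_torque'],o['grip_width']*88)
E
```

```text
time: 14.35
ee_pos: [0.5709, 0.0356, 0.085]
tcp_rot: [-1.144, 1.306, -1.306]
contact_force: [-0.8, 2.3, 0.4]
grip_width: 0.208
time: 15.6
ee_pos: [0.5709, 0.0355, 0.085]
tcp_rot: [-1.144, 1.306, -1.306]
contact_force: [0.2, 4.3, -0.2]
grip_width: 0.207
time: 16.85
ee_pos: [0.5709, 0.0356, 0.085]
tcp_rot: [-1.144, 1.306, -1.306]
contact_force: [0.4, 4.2, 0.3]
grip_width: 0.206
spanner ((-0.057759653956498624, -0.17711242739760458), 1.051355676651001) 0.8016437
static ((-0.0028780785072903825, 0.15852369642571773), 1.012654324637519) 0.28080532
[1.65887157 0.19058009 0.03557777] 18.14215359767377
```

View pics/hab.png

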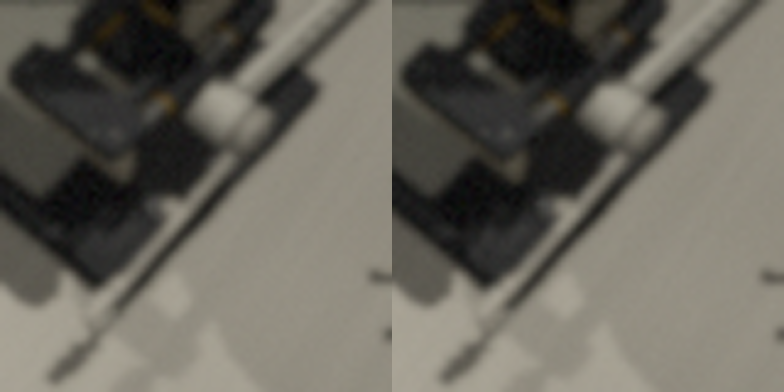

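View pics/hb.png

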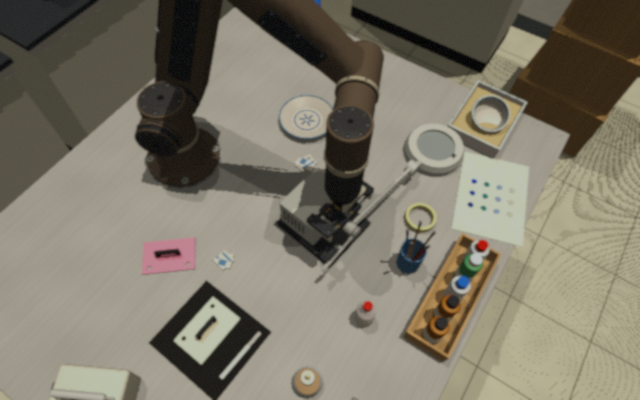

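The spanner tip has not sunk: over 3.8 s it shifted about -0.2 px, against roughly +1 px for free creep. The side force has levelled off at about 4 N. The cover lies flat on the mat and the other things are where they were, so I'm handing in.

```bash
python3 -c "
from workcell import ctrl
print(ctrl.finish_job())"
```

```text
the job is handed in; nothing more can be done
None
```

I moved the cream cover onto the black mat, then gripped the hexagonal bolt head in the gap. I handed in at about 17 s, still holding it at 50 N.

**Last checks:**
- **Grip:** the opening read 18.1 mm and stayed steady. The 12 mm bar had read 11.4 mm, so this fits the 19 mm flats gripped square.
- **Bolt:** over 3.8 s the spanner tip moved about -0.2 px, where free creep would give about +1 px. A fixed patch shifted by about the same 0.2 px, so this shows the bolt held only to within that noise.
- **Cover and bench:** the cover lies flat, wholly on the mat and clear of the scalpel. I saw no other thing moved in the pictures.

**What disagreed:** when I set the cover down, it met the mat about 10 mm earlier than I had worked out. It pressed the mat with about 58 N at the wrist until I eased off and released it. The push came through the cover and seemed centred under the gripper. I think the cover had slipped lower in the grip, but I did not confirm that.

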